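# Load the mill's tool rack in the order of the carry rack

### The job

Move the four tool holders from the grey carry rack into the empty steel rack for the milling machine, keeping them in the same order: the holder nearest the robot goes into the pocket nearest the robot, and so on along the row. Lower each one taper-down until its flange sits flat on the pocket rim, do not let any of them drop, and do not knock the height setter that stands between the racks.

Things in the scene. Friction and masses are not known exactly. Their poses are not given: they have to be found in the camera images.
- face_mill: Face mill holder: plain wide cutter head 50 mm across, 5 small inserts round its flat top, 66 mm high; grip the 50 mm body, 40 to 62 mm up. Heights are above the origin: centre of the flange's underside, z up. Flange 46 mm across, 20 mm high; below it a taper (32 to 18 mm wide, 48 mm long) and a 12 mm stud, ending 70 mm under the origin. 0.4 to 0.85 kg.
- drill_chuck: Drill chuck holder: knurled cylindrical body 41 mm across, conical nose with three jaws, 88 mm high; grip the body, 30 to 58 mm up. Heights are above the origin: centre of the flange's underside, z up. Flange 46 mm across, 20 mm high; below it a taper (32 to 18 mm wide, 48 mm long) and a 12 mm stud, ending 70 mm under the origin. 0.4 to 0.85 kg.
- collet_chuck: Collet chuck holder: slimmest head: slotted nut 35 mm across, a 10 mm end mill upright in its middle, 87 mm high; grip the nut, 48 mm up. Heights are above the origin: centre of the flange's underside, z up. Flange 46 mm across, 20 mm high; below it a taper (32 to 18 mm wide, 48 mm long) and a 12 mm stud, ending 70 mm under the origin. 0.4 to 0.85 kg.
- boring_head: Boring head holder: round body 48 mm across, on it a dark slide 44 x 24 mm with a 12 mm bar 12 mm off-centre to its own +x, 88 mm high; grip the round body, 34 to 50 mm up. Heights are above the origin: centre of the flange's underside, z up. Flange 46 mm across, 20 mm high; below it a taper (32 to 18 mm wide, 48 mm long) and a 12 mm stud, ending 70 mm under the origin. 0.4 to 0.85 kg.
- mill_rack: Empty bare-steel rack, 292 x 56 mm, fixed, four like black pockets in a row. Origin on the bench under mid-row, x along the row away from the robot, z up. Pocket centres x = -97.5, -32.5, 32.5, 97.5 mm, y = 0, rims at z = 90 mm; conical mouth 35 mm wide narrowing to 23 mm, 43 mm deep, open below. A seated holder's flange underside lies on the rim (origin at z = 90 mm), with 1.5 mm of side play.
- face_mill_pocket: Carry rack pocket in which the face mill holder stands at the start, seated; fixed, stays behind to show that holder's place in the row. Shaped as the mill rack's pockets. Origin: centre of its rim, 90 mm above the bench; x along the row, away from the robot. Pockets are 65 mm apart; grey end plates 148 mm from mid-row rise to 112 mm.
- drill_chuck_pocket: Carry rack pocket in which the drill chuck holder stands at the start, seated; fixed, stays behind to show that holder's place in the row. Shaped as the mill rack's pockets. Origin: centre of its rim, 90 mm above the bench; x along the row, away from the robot. Pockets are 65 mm apart; grey end plates 148 mm from mid-row rise to 112 mm.
- collet_chuck_pocket: Carry rack pocket in which the collet chuck holder stands at the start, seated; fixed, stays behind to show that holder's place in the row. Shaped as the mill rack's pockets. Origin: centre of its rim, 90 mm above the bench; x along the row, away from the robot. Pockets are 65 mm apart; grey end plates 148 mm from mid-row rise to 112 mm.
- boring_head_pocket: Carry rack pocket in which the boring head holder stands at the start, seated; fixed, stays behind to show that holder's place in the row. Shaped as the mill rack's pockets. Origin: centre of its rim, 90 mm above the bench; x along the row, away from the robot. Pockets are 65 mm apart; grey end plates 148 mm from mid-row rise to 112 mm.
- height_setter: Bystander: precision tool height setter, an aluminium cylinder 50 mm across and 50 mm high with a small white dial, loose on the bench between the two racks. Origin: centre of its underside.
Not all that is in view belongs to the job. What is shaped like the face_mill but blue or purple is not meant. What is shaped like the drill_chuck but orange is not meant.

How it is judged (in metres and radians):
At the end, for the whole second after the job is handed in: Each holder sits upright, released and at rest in a mill rack pocket: within 8 mm of its centre along and across the row, flange within 5 mm of rim height, tilt under 0.1 rad; and its place in the row, counted from the robot, is the one it had in the carry rack (y of face_mill in the frame of mill_rack between -0.008 and 0.008 m and z of face_mill in the frame of mill_rack between 0.085 and 0.095 m and angle between each of face_mill, drill_chuck, collet_chuck, boring_head's own z axis and vertical below 0.1 rad and linear speed of each of face_mill, drill_chuck, collet_chuck, boring_head below 0.02 m/s and contact force between each of face_mill, drill_chuck, collet_chuck, boring_head and the fingers below 0.1 N and ((world x of face_mill_pocket between 0.4 and 0.4873 m and x of face_mill in the frame of mill_rack between -0.1055 and -0.0895 m) or (world x of face_mill_pocket between 0.4873 and 0.55 m and x of face_mill in the frame of mill_rack between -0.0405 and -0.0245 m) or (world x of face_mill_pocket between 0.55 and 0.6127 m and x of face_mill in the frame of mill_rack between 0.0245 and 0.0405 m) or (world x of face_mill_pocket between 0.6127 and 0.72 m and x of face_mill in the frame of mill_rack between 0.0895 and 0.1055 m)) and y of drill_chuck in the frame of mill_rack between -0.008 and 0.008 m and z of drill_chuck in the frame of mill_rack between 0.085 and 0.095 m and ((world x of drill_chuck_pocket between 0.4 and 0.4873 m and x of drill_chuck in the frame of mill_rack between -0.1055 and -0.0895 m) or (world x of drill_chuck_pocket between 0.4873 and 0.55 m and x of drill_chuck in the frame of mill_rack between -0.0405 and -0.0245 m) or (world x of drill_chuck_pocket between 0.55 and 0.6127 m and x of drill_chuck in the frame of mill_rack between 0.0245 and 0.0405 m) or (world x of drill_chuck_pocket between 0.6127 and 0.72 m and x of drill_chuck in the frame of mill_rack between 0.0895 and 0.1055 m)) and y of collet_chuck in the frame of mill_rack between -0.008 and 0.008 m and z of collet_chuck in the frame of mill_rack between 0.085 and 0.095 m and ((world x of collet_chuck_pocket between 0.4 and 0.4873 m and x of collet_chuck in the frame of mill_rack between -0.1055 and -0.0895 m) or (world x of collet_chuck_pocket between 0.4873 and 0.55 m and x of collet_chuck in the frame of mill_rack between -0.0405 and -0.0245 m) or (world x of collet_chuck_pocket between 0.55 and 0.6127 m and x of collet_chuck in the frame of mill_rack between 0.0245 and 0.0405 m) or (world x of collet_chuck_pocket between 0.6127 and 0.72 m and x of collet_chuck in the frame of mill_rack between 0.0895 and 0.1055 m)) and y of boring_head in the frame of mill_rack between -0.008 and 0.008 m and z of boring_head in the frame of mill_rack between 0.085 and 0.095 m and ((world x of boring_head_pocket between 0.4 and 0.4873 m and x of boring_head in the frame of mill_rack between -0.1055 and -0.0895 m) or (world x of boring_head_pocket between 0.4873 and 0.55 m and x of boring_head in the frame of mill_rack between -0.0405 and -0.0245 m) or (world x of boring_head_pocket between 0.55 and 0.6127 m and x of boring_head in the frame of mill_rack between 0.0245 and 0.0405 m) or (world x of boring_head_pocket between 0.6127 and 0.72 m and x of boring_head in the frame of mill_rack between 0.0895 and 0.1055 m))); the robot touches nothing.
It fails at once if the face mill holder is dropped (falls freely more than about 13 mm) (contact force between face_mill and the fingers below 0.05 N and linear speed of face_mill above 0.5 m/s).
It fails at once if the drill chuck holder is dropped (falls freely more than about 13 mm) (contact force between drill_chuck and the fingers below 0.05 N and linear speed of drill_chuck above 0.5 m/s).
It fails at once if the collet chuck holder is dropped (falls freely more than about 13 mm) (contact force between collet_chuck and the fingers below 0.05 N and linear speed of collet_chuck above 0.5 m/s).
It fails at once if the boring head holder is dropped (falls freely more than about 13 mm) (contact force between boring_head and the fingers below 0.05 N and linear speed of boring_head above 0.5 m/s).
It fails at once if the height setter is shifted more than 15 mm or knocked over (distance of height_setter from where it was at the start of the episode above 0.015 m or angle between height_setter's own z axis and vertical above 0.3 rad).
It also fails if it takes over 106 s, if anything falls off the work surface, if the arm or the gripper's body presses on something with over 40 N, if the wrist force passes 120 N, or if a joint passes its speed limit or range.

### The arm

A 7-joint arm with a two-finger parallel gripper is mounted at the origin on the work surface. World frame = base frame: x ahead of the robot, y to its left, z up, the work surface at z = 0. Lengths are in m, angles in degrees, forces in N, time in s.
With the tool pointing down it reaches from about 0.35 to 0.9 m from the base axis. Payload 8.1 kg.
Tool frame: the origin (TCP) lies between the finger pads, 19 mm behind the fingertips; this is the grasp point; z points along the fingers, y is the direction in which the jaws open and shut (so a half turn about z gives the same grasp; the last joint's range is limited). The gripper opens to 85 mm and grips with 20 to 120 N. Pads are 22 mm wide; open, the fingers measure 114 mm over their backs; the gripper's body (76 mm by 85 mm) begins 54 mm behind the grasp point. The pads swing forward as they close: fully open they stand 13 mm farther back than shut.
Start: joints at [-70.394, 24.895, 1.432, 90.138, -0.665, 64.973, -4.303], TCP at [0.269, 0.564, 0.25] pointing down, gripper open.
Joint ranges: [-149.89, 149.89], [-25.12, 119.58], [-72.63, 75.52], [4.76, 147.25], [-75.54, 255.54], [6.69, 114.76], [-157.13, 157.13]. Speed limits (degrees/s): [127.2, 127.2, 172.46, 172.46, 180, 180, 180].

### API

Orientations are given as [roll, pitch, yaw] about the fixed x, y, z axes, in that order (R = Rz(yaw) Ry(pitch) Rx(roll)).
In Python, from workcell import env, optics, ticket gives the robot as it stands.
- The arm moves only by the tool move_arm, never from a script. Its argument "targets" is a list of rows, each an object of numbers: "x", "y", "z": the shift along the tool's x, y, z in m; "yaw": the turn about the tool's z in rad. In form: [{"x": .., "y": .., "z": .., "yaw": ..}, ...]. A call has 1 to 5 rows; each row shifts and turns the commanded pose from where the row before left it, along the tool's axes as they then stand; what a row does not reach is not made up. A row lasts 1/12 s, in which the tool goes at most 41.7 mm and 7.16 degrees, less where a joint would pass 70% of its speed; a pose out of reach is approached as far as the arm can. A call with a gripper value outside its range is refused whole. "grip" is the opening, from -1 (shut) to 1 (fully open), set as the call begins (left out, the last holds). The fingers move at their own pace and stop on an object; the grip force is fixed at half the most. Time passes only in rows, so rows that do not move let the fingers close. It gives the time, the measured TCP pose, the force and the opening at its end, in the units of the state.
- env.get_obs(): the state, without advancing time (a new reading comes with each control period).
- optics.read_camera(name): name is "scene" or "top" or "wrist"; returns (picture, depth): 400x640x3 uint8, blue, green, red; 400x640 float32, m along the optical axis (not along the pixel's ray), 0 where there is no reading.
- optics.get_calibration(name): a dict with "vfov" (degrees; the focal length in pixels is half the picture's height over the tangent of half this angle, whatever the lens; pixels are square), "cx", "cy" (the principal point, pixels), "k1" (the pictures are not rectified: a ray, as slopes to the right and down, at radius r is drawn at 1 + k1 r^2 times it, then the intrinsics apply), "world_to_cam" (4x4, takes a point from world to camera coordinates). Camera axes: x right, y up, looking along -z (the intrinsics and any distortion apply to the point x, -y, -z); pixel columns grow to the right and rows downward; lengths in m; the calibration is good to about 2 mm. A picture is of the moment at which its call begins: read the wrist's pose just before it. get_calibration takes no time and is no camera call; for the wrist camera it gives the pose at the moment of the call.
- ticket.sign_off(): hands the job in, once; it reports no verdict.
Trained networks look in the newest picture that a camera, given by its name, has taken for a name from the list of things; names that differ only in an ending like _2 or _b are one class to them, and where a whole thing is asked for, a point or a joint stands for the part that bears it (a point fixed in the world has none). Each returns a list of dicts, best first, with "confidence" (0 to 1); they miss things now and then, are a little off and sometimes report something else, mostly with a low value. They report only what shows in the picture. A call takes as long as a camera call. They do not tell look-alikes from the thing itself.
- optics.cut_out(label, camera): "mask" (400x640 bool, what is visible of it) and "pixel" ([column, row] in pixels, amid what is visible of it).
The state is a dict: "time_s": time; "joint_positions": joint angles; "qvel": joint speeds; "joint_efforts": joint torques, N m; "tool_pos": TCP position; "eef_rot": TCP orientation; "force": force on the tool from outside, world axes, zero at the start; "moment": the same for the moment, N m; "opening": finger opening in m.
Only numpy, scipy, OpenCV 4.12 (cv2) and the standard library are available. Lean on these libraries where they do the work, as an engineer would, in place of code of your own. Each camera call takes 0.05 s, during which the arm holds its last target. There are 200 camera calls.

## Working session

There is one attempt and no reset: what is moved stays moved. The work goes in short steps, Python scripts to look and compute and a tool call to move; the robot and the scene stay as the last step left them, time stands still between calls to the robot, and variables do not carry over. Pictures are saved under pics/ and viewed, about 12 in all and at most 16, crops included, and the job is handed in when it is done.

Besides the shell and the picture viewer there is one more tool, called after ">>>" as name(argument=value, ...) on one line, values as JSON. move_arm: Moves the arm, as the interface text tells. Its arguments: {"type":"object","properties":{"targets":{"type":"array","items":{"type":"object","properties":{"x":{"type":"number"},"y":{"type":"number"},"z":{"type":"number"},"yaw":{"type":"number"}}}},"grip":{"type":"number"}},"required":["targets"]}

```bash
mkdir -p pics; ls; cat > h.py <<'E'
import numpy as np, cv2
from workcell import env, optics, ticket
def pts(name, depth, cal, uv):
    f=200/np.tan(np.radians(cal["vfov"])/2)
    uv=np.atleast_2d(uv).astype(float)
    d=(uv-[cal["cx"],cal["cy"]])/f
    s=d.copy()
    for _ in range(20): s=d/(1+cal["k1"]*(s**2).sum(1,keepdims=True))
    z=depth[uv[:,1].astype(int),uv[:,0].astype(int)]
    P=np.c_[s[:,0]*z,-s[:,1]*z,-z,np.ones(len(z))]
    W=(np.linalg.inv(np.array(cal["world_to_cam"]))@P.T).T[:,:3]
    return W[z>0]
def look(name,save=None):
    cal=optics.get_calibration(name); img,dep=optics.read_camera(name)
    if save: cv2.imwrite("pics/"+save,img)
    return img,dep,cal
E
python3 - <<'E'
from h import *
o=env.get_obs(); print({k:np.round(v,3).tolist() for k,v in o.items()})
for c in ["scene","top"]:
    img,dep,cal=look(c,c+"0.png")
    print(c,{k:np.round(v,3).tolist() for k,v in cal.items()})
    for l in ["face_mill","drill_chuck","collet_chuck","boring_head","mill_rack","height_setter"]:
        for r in optics.cut_out(l,c)[:4]:
            v,u=np.nonzero(r["mask"]); W=pts(c,dep,cal,np.c_[u,v])
            if len(W)==0: print(l,"nod");continue
            t=W[W[:,2]>np.percentile(W[:,2],95)-.012]
            print(l,round(r["confidence"],2),np.round(r["pixel"]),"n",len(W),"med",np.round(np.median(W,0),3),"topmid",np.round((t.min(0)+t.max(0))/2,3),"ext",np.round(np.percentile(W,[2,98],axis=0),3).tolist())
E
```

```text
pics
{'time_s': 0.0, 'joint_positions': [-70.392, 24.934, 1.431, 90.189, -0.664, 64.973, -4.302], 'qvel': [-0.027, 0.008, 0.046, 0.012, 0.025, -0.099, -0.049], 'joint_efforts': [-0.0, -67.046, 1.025, -31.622, 0.016, 0.012, 0.0], 'tool_pos': [0.269, 0.564, 0.249], 'eef_rot': [-179.912, 0.009, 154.511], 'force': [-0.293, 0.024, -0.235], 'moment': [0.079, 0.015, 0.037], 'opening': 0.085}
scene {'vfov': 47.427, 'cx': 319.831, 'cy': 196.193, 'k1': -0.103, 'world_to_cam': [[-0.169, 0.986, 0.011, 0.144], [-0.811, -0.145, 0.566, 0.421], [0.56, 0.087, 0.824, -1.307], [0.0, 0.0, 0.0, 1.0]]}
face_mill 0.94 [243. 168.] n 840 med [ 0.592 -0.194  0.154] topmid [ 0.593 -0.2    0.152] ext [[0.516, -0.26, 0.001], [0.608, -0.176, 0.158]]
face_mill 0.89 [218. 128.] n 893 med [ 0.476 -0.292  0.121] topmid [ 0.466 -0.297  0.133] ext [[0.374, -0.323, 0.001], [0.491, -0.272, 0.138]]
face_mill 0.57 [194. 163.] n 957 med [ 0.564 -0.308  0.124] topmid [ 0.556 -0.311  0.133] ext [[0.531, -0.338, 0.0], [0.581, -0.288, 0.138]]
drill_chuck 0.85 [253. 144.] n 563 med [ 0.529 -0.189  0.15 ] topmid [ 0.52  -0.196  0
[... 1704 characters left out ...]
 0.9 [405. 157.] n 743 med [ 0.64  -0.202  0.144] topmid [ 0.656 -0.211  0.173] ext [[0.623, -0.226, 0.092], [0.667, -0.182, 0.178]]
boring_head 0.46 [409. 222.] n 593 med [ 0.511 -0.196  0.157] topmid [ 0.516 -0.201  0.172] ext [[0.493, -0.218, 0.096], [0.533, -0.18, 0.179]]
mill_rack 0.93 [217. 223.] n 4610 med [0.525 0.161 0.085] topmid [0.537 0.161 0.087] ext [[0.374, 0.112, 0.003], [0.693, 0.207, 0.092]]
mill_rack 0.15 [395. 166.] n 206 med [ 0.631 -0.185  0.09 ] topmid [ 0.639 -0.203  0.12 ] ext [[0.619, -0.248, 0.0], [0.673, -0.178, 0.122]]
height_setter 0.94 [303. 181.] n 559 med [ 0.616 -0.01   0.047] topmid [ 0.618 -0.009  0.047] ext [[0.593, -0.032, -0.001], [0.651, 0.012, 0.053]]
```

View pics/top0.png

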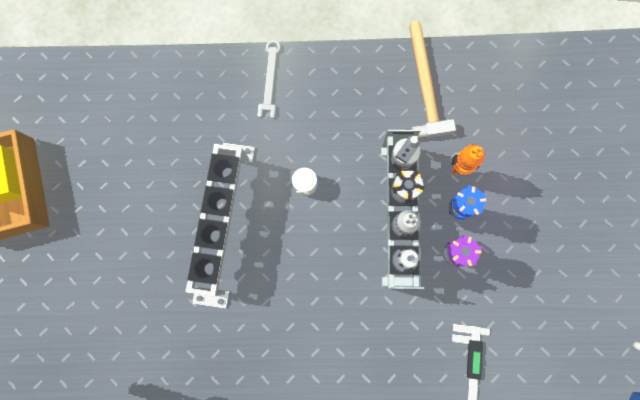

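View pics/scene0.png

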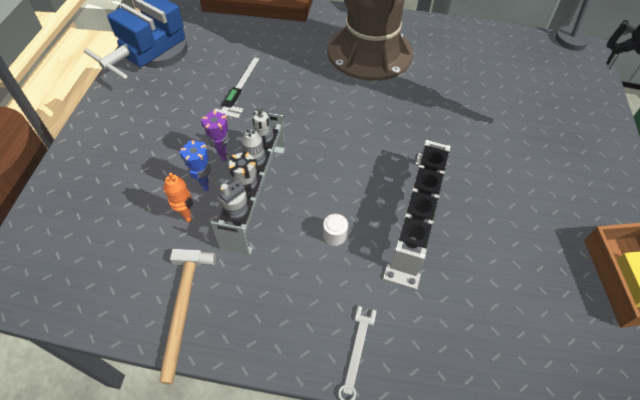

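```bash
cat >> h.py <<'E'
from scipy.optimize import least_squares
def rack(name,dep,cal,ylo,yhi):
    v,u=np.mgrid[0:400,0:640]; m=dep>0
    W=pts(name,dep,cal,np.c_[u[m],v[m]])
    return W[(W[:,1]>ylo)&(W[:,1]<yhi)]
def circ(W,zlo,zhi,r,c0):
    """fit axis xy of points on a cylinder side of radius r / known."""
    P=W[(W[:,2]>zlo)&(W[:,2]<zhi)&(np.hypot(*(W[:,:2]-c0).T)<r+.008)][:,:2]
    s=least_squares(lambda c:np.hypot(*(P-c).T)-r,c0,loss="soft_l1",f_scale=.002)
    return s.x,len(P),np.sqrt(np.mean(s.fun**2))
E
python3 - <<'E'
from h import *
for c in ["scene","top"]:
    img,dep,cal=look(c)
    W=rack(c,dep,cal,.08,.24); t=W[(W[:,2]>.084)&(W[:,2]<.096)&(W[:,0]>.3)&(W[:,0]<.8)]
    print(c,len(t),np.median(t[:,2]),cv2.minAreaRect((t[:,:2]*1000).astype(np.float32)))
    W=rack(c,dep,cal,-.26,-.14)
    t=W[(W[:,2]>.1)&(W[:,2]<.116)]
    print("end plates?",np.round(np.percentile(t,[1,99],axis=0),3).tolist())
    for n,c0,r,a,b in [("collet",(.452,-.2),.0175,.125,.15),("drill",(.517,-.2),.0205,.118,.15),("face",(.585,-.2),.025,.12,.154),("boring",(.647,-.2),.024,.12,.142)]:
        print(n,circ(W,a,b,r,np.array(c0)))
    W=rack(c,dep,cal,-.26,-.14); 
    q=W[(W[:,2]>.15)&(W[:,2]<.162)&(abs(W[:,0]-.585)<.04)]; print("face top rect",cv2.minEnclosingCircle((q[:,:2]*1000).astype(np.float32)))
E
```

```text
scene 1831 0.08817540097159182 ((541.8294677734375, 163.60655212402344), (56.323272705078125, 290.21893310546875), 80.59855651855469)
end plates? [[0.402, -0.232, 0.1], [0.701, -0.167, 0.116]]
collet (array([ 0.45218743, -0.19564547]), 153, np.float64(0.002184867741402824))
drill (array([ 0.51757633, -0.19793628]), 184, np.float64(0.0010149898014451453))
face (array([ 0.58286843, -0.20011524]), 279, np.float64(0.004802826143188411))
boring (array([ 0.64727029, -0.20300084]), 256, np.float64(0.003054847729993849))
face top rect ((589.599365234375, -200.6272735595703), 34.89405059814453)
top 2576 0.08942576670607738 ((537.7525634765625, 161.83154296875), (55.90595245361328, 291.8981628417969), 81.01834869384766)
end plates? [[0.399, -0.234, 0.101], [0.696, -0.168, 0.115]]
collet (array([ 0.45185912, -0.19879942]), 63, np.float64(0.0015271080397112168))
drill (array([ 0.51635747, -0.20090396]), 84, np.float64(0.00043409817995871455))
face (array([ 0.58112779, -0.20249525]), 94, np.float64(0.004252447618799502))
boring (array([ 0.64662687, -0.20505675]), 191, np.float64(0.003599861075396961))
face top rect ((589.2117919921875, -200.92129516601562), 36.0244026184082)
```

Top view: carry rack at right (x≈0.45–0.65, y≈-0.2). The order from the robot outward is collet (405,259), drill (405,222), face mill (408,185), boring (407,150). The empty mill rack is at left (pockets (208,268) to (226,167)), with the setter at (303,181) and the coloured look-alikes to the right of the carry rack. The scene view agrees. First move: turn and raise.

>>> move_arm(targets=[{"z":-0.015,"yaw":-0.1},{"z":-0.015,"yaw":-0.1},{"z":-0.015,"yaw":-0.1},{"z":-0.015,"yaw":-0.107},{"z":0}], grip=1)

```text
invalid input at $.targets[0]: expected keys x, y, z, yaw
```

>>> move_arm(targets=[{"x":-0.013,"y":-0.038},{"x":-0.013,"y":-0.038},{"x":-0.013,"y":-0.038},{"x":-0.013,"y":-0.038},{"x":-0.013,"y":-0.038}])

```text
invalid input at $.targets[0]: expected keys x, y, z, yaw
```

>>> move_arm(targets=[{"x":0,"y":0,"z":-0.015,"yaw":-0.1},{"x":0,"y":0,"z":-0.015,"yaw":-0.1},{"x":0,"y":0,"z":-0.015,"yaw":-0.1},{"x":0,"y":0,"z":-0.015,"yaw":-0.107},{"x":0,"y":0,"z":0,"yaw":0}], grip=1)

```text
time_s: 1.22
tool_pos: [0.2695, 0.5653, 0.3133]
eef_rot: [179.7, 0.1, 178.1]
force: [0.5, 0.2, 0.6]
opening: 0.0855
```

>>> move_arm(targets=[{"x":-0.013,"y":-0.038,"z":0,"yaw":0},{"x":-0.013,"y":-0.038,"z":0,"yaw":0},{"x":-0.013,"y":-0.038,"z":0,"yaw":0},{"x":-0.013,"y":-0.038,"z":0,"yaw":0},{"x":-0.013,"y":-0.038,"z":0,"yaw":0}])

```text
time_s: 1.63
tool_pos: [0.3268, 0.3698, 0.3094]
eef_rot: [-180.0, -0.0, 177.7]
force: [1.1, 0.7, 0.8]
opening: 0.0849
```

>>> move_arm(targets=[{"x":-0.014,"y":-0.038,"z":0,"yaw":0},{"x":-0.014,"y":-0.038,"z":0,"yaw":0},{"x":-0.014,"y":-0.038,"z":0,"yaw":0},{"x":-0.014,"y":-0.038,"z":0,"yaw":0},{"x":-0.014,"y":-0.038,"z":0,"yaw":0}])

```text
time_s: 2.05
tool_pos: [0.3894, 0.1773, 0.3096]
eef_rot: [180.0, -0.0, 177.7]
force: [1.6, 0.1, 0.2]
opening: 0.0848
```

>>> move_arm(targets=[{"x":-0.014,"y":-0.038,"z":0,"yaw":0},{"x":-0.014,"y":-0.038,"z":0,"yaw":0},{"x":-0.014,"y":-0.038,"z":0,"yaw":0},{"x":-0.014,"y":-0.038,"z":0,"yaw":0},{"x":-0.014,"y":-0.038,"z":0,"yaw":0}])

```text
time_s: 2.47
tool_pos: [0.4521, -0.0152, 0.3098]
eef_rot: [180.0, 0.0, 177.7]
force: [1.4, 0.7, 0.1]
opening: 0.0853
```

>>> move_arm(targets=[{"x":-0.009,"y":-0.032,"z":0,"yaw":0},{"x":-0.009,"y":-0.032,"z":0,"yaw":0},{"x":-0.009,"y":-0.032,"z":0,"yaw":0},{"x":-0.009,"y":-0.032,"z":0,"yaw":0},{"x":-0.009,"y":-0.02,"z":0,"yaw":0}])

```text
time_s: 2.88
tool_pos: [0.491, -0.1665, 0.3097]
eef_rot: [-179.9, 0.0, 177.5]
force: [0.5, -0.8, 0.6]
opening: 0.0854
```

```bash
python3 - <<'E'
from h import *
o=env.get_obs(); print({k:np.round(o[k],3).tolist() for k in("time_s","tool_pos","eef_rot","joint_positions")})
img,dep,cal=look("wrist","w1.png")
print(np.round(np.linalg.inv(np.array(cal["world_to_cam"])),3).tolist(), cal["vfov"],cal["k1"])
W=rack("wrist",dep,cal,-.26,-.14)
for n,c0,r,a,b in [("collet",(.452,-.197),.0175,.125,.15),("drill",(.517,-.2),.0205,.118,.15),("face",(.582,-.202),.025,.12,.154),("boring",(.647,-.204),.024,.12,.142)]:
    print(n,circ(W,a,b,r,np.array(c0)))
E
```

```text
{'time_s': 2.883, 'tool_pos': [0.491, -0.166, 0.31], 'eef_rot': [-179.935, 0.001, 177.483], 'joint_positions': [-10.382, 12.386, 28.583, 101.413, -6.297, 67.776, 107.509]}
[[0.045, -0.948, -0.315, 0.409], [0.999, 0.042, 0.016, -0.162], [-0.002, -0.316, 0.949, 0.434], [0.0, 0.0, 0.0, 1.0]] 70.63774028946848 -0.03539256866993573
collet (array([ 0.45069434, -0.19737777]), 97, np.float64(0.0006245601756080998))
drill (array([ 0.51578966, -0.19933369]), 298, np.float64(0.0003744945583814442))
face (array([ 0.58057898, -0.20130108]), 412, np.float64(0.0012050638136883003))
boring (array([ 0.64648538, -0.20344058]), 314, np.float64(0.001955422292036451))
```

View pics/w1.png

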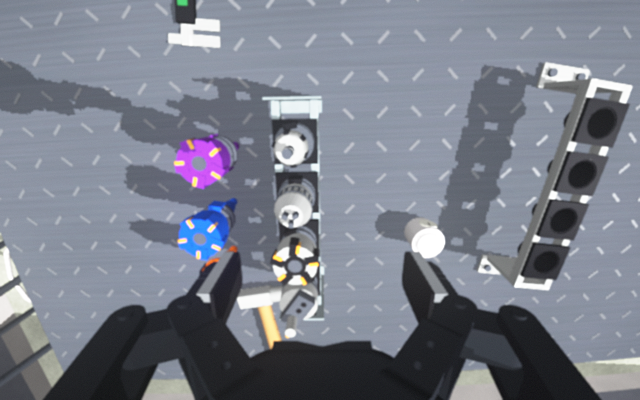

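>>> move_arm(targets=[{"x":0.02,"y":-0.017,"z":0,"yaw":-0.01},{"x":0.019,"y":-0.016,"z":0.02,"yaw":0},{"x":0,"y":0,"z":0.035,"yaw":0},{"x":0,"y":0,"z":0.035,"yaw":0},{"x":0,"y":0,"z":0,"yaw":0}])

```text
time_s: 3.35
tool_pos: [0.4478, -0.1929, 0.2148]
eef_rot: [179.9, -0.5, 178.2]
force: [-0.9, 1.5, 0.4]
opening: 0.0853
```

```bash
python3 - <<'E'
from h import *
o=env.get_obs(); print({k:np.round(o[k],4).tolist() for k in("time_s","tool_pos","eef_rot","joint_positions")})
img,dep,cal=look("wrist")
for a,b in((.084,.096),(.086,.094)):
  W=rack("wrist",dep,cal,.08,.24); t=W[(W[:,2]>a)&(W[:,2]<b)&(W[:,0]>.3)&(W[:,0]<.8)]
  print(len(t),cv2.minAreaRect((t[:,:2]*1000).astype(np.float32)))
W=rack("wrist",dep,cal,-.26,-.14)
print(circ(W,.125,.15,.0175,np.array([.4507,-.1974])))
E
```

```text
{'time_s': 3.35, 'tool_pos': [0.4478, -0.1929, 0.2148], 'eef_rot': [179.8864, -0.492, 178.2419], 'joint_positions': [-5.9986, 15.0882, 28.5817, 112.8861, -8.7104, 54.6141, 115.1207]}
2942 ((594.419189453125, 152.534423828125), (58.034332275390625, 177.7454376220703), 81.01165771484375)
2234 ((588.3679809570312, 152.86412048339844), (56.60556411743164, 156.7686004638672), 81.83146667480469)
(array([ 0.45083733, -0.19709122]), 387, np.float64(0.000599268636212505))
```

>>> move_arm(targets=[{"x":-0.003,"y":-0.004,"z":0.02,"yaw":0},{"x":0,"y":0,"z":0.02,"yaw":0},{"x":0,"y":0,"z":0.015,"yaw":0},{"x":0,"y":0,"z":0.005,"yaw":0},{"x":0,"y":0,"z":0,"yaw":0}])

```text
time_s: 3.82
tool_pos: [0.4548, -0.1983, 0.1605]
eef_rot: [180.0, -0.0, 178.4]
force: [-1.5, 0.9, 0.0]
opening: 0.0856
```

>>> move_arm(targets=[{"x":0.003,"y":0,"z":0.005,"yaw":0},{"x":0,"y":0,"z":0,"yaw":0},{"x":0,"y":0,"z":0,"yaw":0},{"x":0,"y":0,"z":0,"yaw":0}])

```text
time_s: 4.15
tool_pos: [0.4518, -0.1986, 0.1558]
eef_rot: [-180.0, 0.1, 178.4]
force: [0.2, 0.4, -0.4]
opening: 0.0855
```

>>> move_arm(targets=[{"x":0.001,"y":0.0014,"z":0.009,"yaw":0},{"x":0,"y":0,"z":0.0088,"yaw":0},{"x":0,"y":0,"z":0,"yaw":0},{"x":0,"y":0,"z":0,"yaw":0}])

```text
time_s: 4.48
tool_pos: [0.4499, -0.1968, 0.1364]
eef_rot: [180.0, -0.1, 178.4]
force: [-0.1, 0.3, -0.1]
opening: 0.0856
```

>>> move_arm(targets=[{"x":0,"y":0,"z":0,"yaw":0},{"x":0,"y":0,"z":0,"yaw":0},{"x":0,"y":0,"z":0,"yaw":0},{"x":0,"y":0,"z":0,"yaw":0},{"x":0,"y":0,"z":0,"yaw":0}], grip=-1)

```text
time_s: 4.9
tool_pos: [0.4506, -0.1972, 0.1376]
eef_rot: [-180.0, 0.0, 178.4]
force: [-0.9, -0.6, 3.3]
opening: 0.0336
```

>>> move_arm(targets=[{"x":0,"y":0,"z":0,"yaw":0},{"x":0,"y":0,"z":0,"yaw":0},{"x":0,"y":0,"z":0,"yaw":0}])

```text
time_s: 5.15
tool_pos: [0.4506, -0.1972, 0.1376]
eef_rot: [-180.0, 0.0, 178.4]
force: [-2.2, -0.2, 6.5]
opening: 0.0338
```

>>> move_arm(targets=[{"x":0,"y":0,"z":-0.005,"yaw":0},{"x":0,"y":0,"z":-0.015,"yaw":0},{"x":0,"y":0,"z":-0.025,"yaw":0},{"x":0,"y":0,"z":-0.03,"yaw":0},{"x":0,"y":0,"z":-0.025,"yaw":0}])

```text
time_s: 5.57
tool_pos: [0.4497, -0.1969, 0.2384]
eef_rot: [180.0, -0.1, 178.4]
force: [1.1, -0.2, -4.6]
opening: 0.0336
```

>>> move_arm(targets=[{"x":0,"y":0.02,"z":-0.01,"yaw":0},{"x":0,"y":0.03,"z":0,"yaw":0.03},{"x":0,"y":0.035,"z":0,"yaw":0.03},{"x":0,"y":0.035,"z":0,"yaw":0.03},{"x":0,"y":0.035,"z":0,"yaw":0.03}])

```text
time_s: 5.98
tool_pos: [0.46, -0.041, 0.2471]
eef_rot: [180.0, -0.1, 171.4]
force: [1.9, -0.7, -5.0]
opening: 0.0337
```

>>> move_arm(targets=[{"x":0.01,"y":0.038,"z":0,"yaw":0.01},{"x":0.01,"y":0.038,"z":0,"yaw":0},{"x":0.01,"y":0.038,"z":0,"yaw":0},{"x":0.01,"y":0.036,"z":0,"yaw":0},{"x":0.008,"y":0.035,"z":0,"yaw":0}])

```text
time_s: 6.4
tool_pos: [0.4408, 0.1496, 0.2469]
eef_rot: [-180.0, -0.1, 171.0]
force: [0.8, 0.2, -6.0]
opening: 0.0333
```

>>> move_arm(targets=[{"x":0.003,"y":0.028,"z":0,"yaw":0},{"x":0,"y":0,"z":0,"yaw":0},{"x":0,"y":0,"z":0,"yaw":0}])

```text
time_s: 6.65
tool_pos: [0.4429, 0.1774, 0.2467]
eef_rot: [-179.9, -0.1, 171.2]
force: [-0.0, -0.8, -4.9]
opening: 0.0336
```

```bash
cat >> h.py <<'E'
def millrack(c,save=None,x0=.36,x1=.72):
    img,dep,cal=look(c,save)
    W=rack(c,dep,cal,.08,.24); t=W[(W[:,2]>.084)&(W[:,2]<.096)&(W[:,0]>x0)&(W[:,0]<x1)]
    r=cv2.minAreaRect((t[:,:2]*1000).astype(np.float32)); print(len(t),r)
    return img,dep,cal,W
E
python3 - <<'E'
from h import *
o=env.get_obs(); print({k:np.round(o[k],4).tolist() for k in("time_s","tool_pos","eef_rot","joint_positions")})
img,dep,cal,W=millrack("wrist","w2.png")
# pocket circles: rim ring edges via cut_out mask contours
for r in optics.cut_out("mill_rack","wrist")[:2]: print(r["confidence"],r["pixel"])
print("held",circ(rack("wrist",dep,cal,.1,.25),.23,.256,.0175,np.array(o["tool_pos"][:2])))
E
```

```text
{'time_s': 6.65, 'tool_pos': [0.4429, 0.1774, 0.2467], 'eef_rot': [-179.9475, -0.0622, 171.18], 'joint_positions': [-41.7941, 11.1491, 16.0707, 111.2651, -3.6043, 58.1432, 57.077]}
2706 ((523.2052612304688, 164.77061462402344), (56.09699249267578, 262.1659240722656), 80.78653717041016)
0.81 [325.3, 164.7]
held (array([0.4424837 , 0.17760753]), 1754, np.float64(0.0031530740746104698))
```

View pics/w2.png

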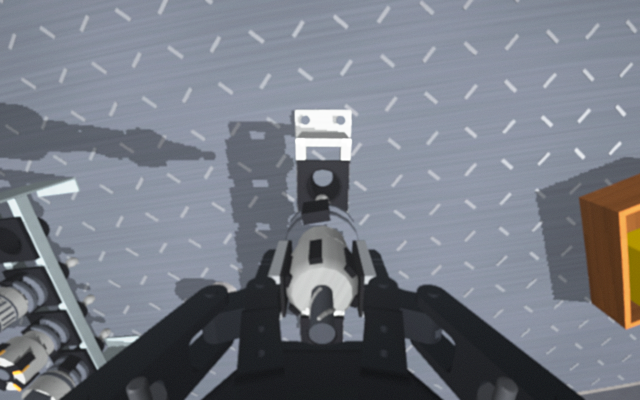

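>>> move_arm(targets=[{"x":0.001,"y":0,"z":0.02,"yaw":0.006},{"x":0,"y":0,"z":0.025,"yaw":0},{"x":0,"y":0,"z":0.02,"yaw":0},{"x":0,"y":0,"z":0.01,"yaw":0},{"x":0,"y":0,"z":0.005,"yaw":0}])

```text
time_s: 7.17
tool_pos: [0.4421, 0.1744, 0.1659]
eef_rot: [-179.9, -0.1, 170.5]
force: [0.6, -0.6, -4.6]
opening: 0.0338
```

>>> move_arm(targets=[{"x":0,"y":0,"z":0.007,"yaw":0},{"x":0,"y":0,"z":0.007,"yaw":0},{"x":0,"y":0,"z":0.005,"yaw":0},{"x":0,"y":0,"z":0.003,"yaw":0},{"x":0,"y":0,"z":0,"yaw":0}])

```text
time_s: 7.58
tool_pos: [0.4427, 0.1759, 0.1449]
eef_rot: [-180.0, -0.0, 170.6]
force: [-0.8, 0.2, -5.1]
opening: 0.0334
```

>>> move_arm(targets=[{"x":0.001,"y":0.0015,"z":0.002,"yaw":0},{"x":0,"y":0,"z":0.002,"yaw":0},{"x":0,"y":0,"z":0.0015,"yaw":0},{"x":0,"y":0,"z":0.001,"yaw":0},{"x":0,"y":0,"z":0,"yaw":0}])

```text
time_s: 8.0
tool_pos: [0.442, 0.1776, 0.1386]
eef_rot: [-180.0, -0.0, 170.6]
force: [0.3, -1.1, -5.3]
opening: 0.0332
```

>>> move_arm(targets=[{"x":0,"y":0,"z":0,"yaw":0},{"x":0,"y":0,"z":0,"yaw":0}])

```text
time_s: 8.17
tool_pos: [0.4421, 0.1776, 0.1388]
eef_rot: [180.0, 0.0, 170.6]
force: [-0.1, 0.1, -5.9]
opening: 0.0332
```

>>> move_arm(targets=[{"x":0,"y":0,"z":0.001,"yaw":0},{"x":0,"y":0,"z":0.001,"yaw":0},{"x":0,"y":0,"z":0,"yaw":0},{"x":0,"y":0,"z":0,"yaw":0}])

```text
time_s: 8.5
tool_pos: [0.4423, 0.1777, 0.1376]
eef_rot: [180.0, 0.0, 170.6]
force: [-3.9, -3.6, 8.3]
opening: 0.0337
```

>>> move_arm(targets=[{"x":0,"y":0,"z":0,"yaw":0},{"x":0,"y":0,"z":0,"yaw":0},{"x":0,"y":0,"z":0,"yaw":0},{"x":0,"y":0,"z":0,"yaw":0}], grip=1)

```text
time_s: 8.83
tool_pos: [0.4423, 0.1778, 0.1368]
eef_rot: [180.0, 0.0, 170.6]
force: [0.1, -0.2, -0.2]
opening: 0.0799
```

>>> move_arm(targets=[{"x":0,"y":0,"z":-0.01,"yaw":0},{"x":0,"y":0,"z":-0.025,"yaw":0},{"x":0,"y":0,"z":-0.03,"yaw":0},{"x":0,"y":0,"z":-0.03,"yaw":0},{"x":0,"y":0,"z":-0.01,"yaw":0}])

```text
time_s: 9.25
tool_pos: [0.4437, 0.1781, 0.2463]
eef_rot: [179.8, 0.3, 170.6]
force: [0.6, -0.3, 0.8]
opening: 0.0853
```

```bash
python3 - <<'E'
from h import *
o=env.get_obs(); print({k:np.round(o[k],4).tolist() for k in("time_s","tool_pos","eef_rot")})
img,dep,cal,W=millrack("wrist","w3.png")
print("placed",circ(W,.125,.15,.0175,np.array([.442,.1777])), "top z",W[np.hypot(W[:,0]-.442,W[:,1]-.1777)<.02][:,2].max())
f=W[np.hypot(W[:,0]-.442,W[:,1]-.1777)<.027];f=f[(f[:,2]>.1)&(f[:,2]<.118)];print("flange top z",np.percentile(f[:,2],[50,90]),len(f))
E
```

```text
{'time_s': 9.25, 'tool_pos': [0.4437, 0.1781, 0.2463], 'eef_rot': [179.7944, 0.2505, 170.583]}
5564 ((524.4642944335938, 164.6890869140625), (56.0756950378418, 264.0371398925781), 80.7020034790039)
placed (array([0.44247452, 0.17753576]), 260, np.float64(0.0005671088467929448)) top z 0.32161487143771805
flange top z [0.11063124 0.11179013] 662
```

View pics/w3.png

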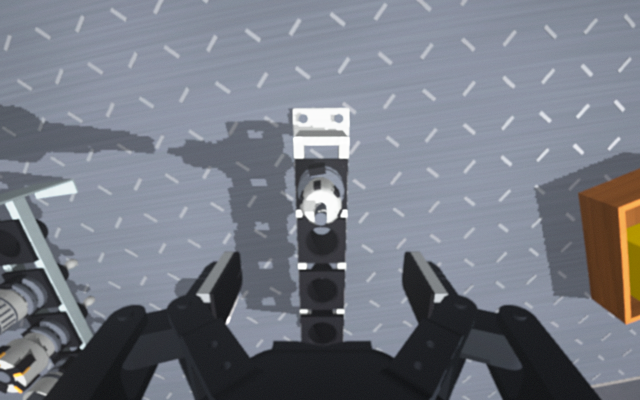

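Collet chuck seated in the nearest pocket (flange top at 110.6 mm; in the picture at (320,195) upright). On to the drill chuck.

>>> move_arm(targets=[{"x":-0.013,"y":-0.036,"z":0,"yaw":0},{"x":-0.013,"y":-0.036,"z":0,"yaw":0},{"x":-0.013,"y":-0.036,"z":0,"yaw":0},{"x":-0.013,"y":-0.036,"z":0,"yaw":0},{"x":-0.013,"y":-0.036,"z":0,"yaw":0}])

```text
time_s: 9.72
tool_pos: [0.4765, -0.0123, 0.2416]
eef_rot: [180.0, -0.0, 170.6]
force: [1.3, 1.0, 0.0]
opening: 0.0855
```

>>> move_arm(targets=[{"x":-0.013,"y":-0.036,"z":0,"yaw":0},{"x":-0.013,"y":-0.036,"z":0,"yaw":0},{"x":-0.013,"y":-0.036,"z":0,"yaw":0},{"x":-0.013,"y":-0.036,"z":0,"yaw":0},{"x":-0.013,"y":-0.036,"z":0,"yaw":0}])

```text
time_s: 10.13
tool_pos: [0.5113, -0.2005, 0.2415]
eef_rot: [180.0, -0.0, 170.6]
force: [1.0, 0.9, 0.2]
opening: 0.0853
```

>>> move_arm(targets=[{"x":0,"y":0,"z":0,"yaw":-0.07},{"x":0,"y":0,"z":0,"yaw":-0.063},{"x":0,"y":0,"z":0,"yaw":0},{"x":0,"y":0,"z":0,"yaw":0}])

```text
time_s: 10.47
tool_pos: [0.5113, -0.1986, 0.2414]
eef_rot: [180.0, -0.0, 178.1]
force: [0.2, 0.7, 0.4]
opening: 0.0856
```

>>> move_arm(targets=[{"x":-0.0045,"y":-0.0005,"z":0.015,"yaw":0},{"x":0,"y":0,"z":0.025,"yaw":0},{"x":0,"y":0,"z":0.025,"yaw":0},{"x":0,"y":0,"z":0.01,"yaw":0},{"x":0,"y":0,"z":0,"yaw":0}])

```text
time_s: 10.88
tool_pos: [0.5146, -0.1981, 0.1645]
eef_rot: [179.9, -0.3, 178.2]
force: [-0.5, 0.4, -0.0]
opening: 0.0853
```

>>> move_arm(targets=[{"x":0,"y":0,"z":0.01,"yaw":0},{"x":0,"y":0,"z":0.009,"yaw":0},{"x":0,"y":0,"z":0.009,"yaw":0},{"x":0,"y":0,"z":0,"yaw":0},{"x":0,"y":0,"z":0,"yaw":0}])

```text
time_s: 11.3
tool_pos: [0.5159, -0.1993, 0.1385]
eef_rot: [180.0, -0.0, 178.2]
force: [0.6, 0.0, -0.2]
opening: 0.0853
```

Aligned; grip and lift.

>>> move_arm(targets=[{"x":0,"y":0,"z":0,"yaw":0},{"x":0,"y":0,"z":0,"yaw":0},{"x":0,"y":0,"z":0,"yaw":0},{"x":0,"y":0,"z":0,"yaw":0},{"x":0,"y":0,"z":0,"yaw":0}], grip=-1)

```text
time_s: 11.72
tool_pos: [0.5163, -0.1993, 0.1393]
eef_rot: [180.0, 0.0, 178.2]
force: [-1.6, 0.9, 5.0]
opening: 0.0395
```

>>> move_arm(targets=[{"x":0,"y":0,"z":0,"yaw":0},{"x":0,"y":0,"z":0,"yaw":0},{"x":0,"y":0,"z":0,"yaw":0}])

```text
time_s: 11.97
tool_pos: [0.5163, -0.1993, 0.1393]
eef_rot: [180.0, 0.0, 178.2]
force: [-1.2, 1.6, 5.5]
opening: 0.0395
```

>>> move_arm(targets=[{"x":0,"y":0,"z":-0.005,"yaw":0},{"x":0,"y":0,"z":-0.015,"yaw":0},{"x":0,"y":0,"z":-0.025,"yaw":0},{"x":0,"y":0,"z":-0.03,"yaw":0},{"x":0,"y":0,"z":-0.03,"yaw":0}])

```text
time_s: 12.38
tool_pos: [0.5147, -0.1991, 0.2439]
eef_rot: [180.0, -0.2, 178.2]
force: [0.9, -0.4, -7.7]
opening: 0.0396
```

>>> move_arm(targets=[{"x":0,"y":0,"z":-0.005,"yaw":0},{"x":0,"y":0,"z":0,"yaw":0},{"x":0,"y":0,"z":0,"yaw":0}])

```text
time_s: 12.63
tool_pos: [0.5153, -0.1988, 0.2474]
eef_rot: [180.0, -0.1, 178.2]
force: [-0.4, 0.7, -8.1]
opening: 0.0395
```

>>> move_arm(targets=[{"x":0,"y":0,"z":0,"yaw":0.065},{"x":0,"y":0,"z":0,"yaw":0.065},{"x":0.007,"y":0.02,"z":0,"yaw":0},{"x":0.007,"y":0.036,"z":0,"yaw":0},{"x":0.007,"y":0.036,"z":0,"yaw":0}])

```text
time_s: 13.05
tool_pos: [0.5082, -0.1051, 0.2462]
eef_rot: [-179.9, -0.2, 170.6]
force: [1.6, 0.2, -7.2]
opening: 0.0392
```

>>> move_arm(targets=[{"x":0.007,"y":0.036,"z":0,"yaw":0},{"x":0.007,"y":0.036,"z":0,"yaw":0},{"x":0.007,"y":0.036,"z":0,"yaw":0},{"x":0.007,"y":0.036,"z":0,"yaw":0},{"x":0.007,"y":0.036,"z":0,"yaw":0}])

```text
time_s: 13.47
tool_pos: [0.5025, 0.0796, 0.2464]
eef_rot: [-179.9, -0.2, 170.8]
force: [1.4, -0.2, -7.4]
opening: 0.0391
```

>>> move_arm(targets=[{"x":0.007,"y":0.036,"z":0,"yaw":0},{"x":0.005,"y":0.036,"z":0,"yaw":0},{"x":0,"y":0.016,"z":0,"yaw":0},{"x":0,"y":0,"z":0,"yaw":0},{"x":0,"y":0,"z":0,"yaw":0}])

```text
time_s: 13.88
tool_pos: [0.5052, 0.1679, 0.2462]
eef_rot: [-179.9, -0.2, 171.0]
force: [-0.3, -1.0, -8.4]
opening: 0.0396
```

>>> move_arm(targets=[{"x":-0.002,"y":-0.0004,"z":0.02,"yaw":0},{"x":0,"y":0,"z":0.025,"yaw":0},{"x":0,"y":0,"z":0.02,"yaw":0},{"x":0,"y":0,"z":0.015,"yaw":0},{"x":0,"y":0,"z":0.008,"yaw":0}])

```text
time_s: 14.3
tool_pos: [0.5066, 0.164, 0.1575]
eef_rot: [-179.8, -0.2, 170.7]
force: [-1.0, 1.4, -7.8]
opening: 0.0395
```

>>> move_arm(targets=[{"x":0,"y":0,"z":0.006,"yaw":0},{"x":0,"y":0,"z":0.004,"yaw":0},{"x":0,"y":0,"z":0,"yaw":0},{"x":0,"y":0,"z":0,"yaw":0}])

```text
time_s: 14.63
tool_pos: [0.5089, 0.166, 0.1512]
eef_rot: [180.0, 0.0, 170.8]
force: [1.3, -0.3, -7.1]
opening: 0.0394
```

>>> move_arm(targets=[{"x":0.0018,"y":0.0008,"z":0.003,"yaw":0},{"x":0,"y":0,"z":0.003,"yaw":0},{"x":0,"y":0,"z":0.003,"yaw":0},{"x":0,"y":0,"z":0,"yaw":0},{"x":0,"y":0,"z":0,"yaw":0}])

```text
time_s: 15.05
tool_pos: [0.5067, 0.1672, 0.1416]
eef_rot: [-180.0, -0.0, 170.8]
force: [0.2, -0.9, -6.8]
opening: 0.0394
```

>>> move_arm(targets=[{"x":0,"y":0,"z":0.001,"yaw":0},{"x":0,"y":0,"z":0.0008,"yaw":0},{"x":0,"y":0,"z":0.0006,"yaw":0},{"x":0,"y":0,"z":0,"yaw":0},{"x":0,"y":0,"z":0,"yaw":0}])

```text
time_s: 15.47
tool_pos: [0.5069, 0.1672, 0.1394]
eef_rot: [180.0, 0.0, 170.8]
force: [-0.5, 0.5, -5.5]
opening: 0.0397
```

>>> move_arm(targets=[{"x":0,"y":0,"z":0.0008,"yaw":0},{"x":0,"y":0,"z":0,"yaw":0},{"x":0,"y":0,"z":0,"yaw":0}])

```text
time_s: 15.72
tool_pos: [0.507, 0.1672, 0.1394]
eef_rot: [180.0, 0.0, 170.8]
force: [-2.9, -1.2, 5.3]
opening: 0.0393
```

>>> move_arm(targets=[{"x":0,"y":0,"z":0,"yaw":0},{"x":0,"y":0,"z":0,"yaw":0},{"x":0,"y":0,"z":0,"yaw":0},{"x":0,"y":0,"z":0,"yaw":0}], grip=1)

```text
time_s: 16.05
tool_pos: [0.5073, 0.1673, 0.1388]
eef_rot: [180.0, 0.0, 170.8]
force: [0.1, -0.5, 1.4]
opening: 0.0844
```

>>> move_arm(targets=[{"x":0,"y":0,"z":-0.01,"yaw":0},{"x":0,"y":0,"z":-0.025,"yaw":0},{"x":0,"y":0,"z":-0.03,"yaw":0},{"x":0,"y":0,"z":-0.03,"yaw":0},{"x":0,"y":0,"z":-0.01,"yaw":0}])

```text
time_s: 16.47
tool_pos: [0.5087, 0.1675, 0.2484]
eef_rot: [179.8, 0.3, 170.8]
force: [1.4, 0.0, 0.4]
opening: 0.0853
```

```bash
python3 - <<'E'
from h import *
o=env.get_obs(); print({k:np.round(o[k],4).tolist() for k in("time_s","tool_pos","eef_rot")})
img,dep,cal,W=millrack("wrist")
for c,r in(((.4425,.1776),.0175),((.5067,.1672),.0205)):
    c=np.array(c); d=np.hypot(*(W[:,:2]-c).T)
    f=W[d<.027];f=f[(f[:,2]>.1)&(f[:,2]<.118)];print(circ(W,.125,.145,r,c),"flange top z",np.percentile(f[:,2],[50,90]),len(f))
E
```

```text
{'time_s': 16.4667, 'tool_pos': [0.5087, 0.1675, 0.2484], 'eef_rot': [179.8042, 0.2917, 170.7519]}
5869 ((538.0086669921875, 162.55221557617188), (56.11274337768555, 290.44366455078125), 80.77767944335938)
(array([0.44107467, 0.17724385]), 2, np.float64(3.882968084636559e-09)) flange top z [0.11044789 0.11145674] 433
(array([0.50646364, 0.16720886]), 216, np.float64(0.0004006894166377308)) flange top z [0.11049567 0.11167369] 334
```

>>> move_arm(targets=[{"x":-0.013,"y":-0.0353,"z":0,"yaw":0},{"x":-0.013,"y":-0.0353,"z":0,"yaw":0},{"x":-0.013,"y":-0.0353,"z":0,"yaw":0},{"x":-0.013,"y":-0.0353,"z":0,"yaw":0},{"x":-0.013,"y":-0.0353,"z":0,"yaw":0}])

```text
time_s: 16.93
tool_pos: [0.5426, -0.0191, 0.2434]
eef_rot: [180.0, -0.0, 170.8]
force: [1.4, -0.4, -0.5]
opening: 0.0853
```

>>> move_arm(targets=[{"x":-0.013,"y":-0.0353,"z":0,"yaw":0},{"x":-0.013,"y":-0.0353,"z":0,"yaw":0},{"x":-0.013,"y":-0.0353,"z":0,"yaw":0},{"x":-0.013,"y":-0.0353,"z":0,"yaw":0},{"x":-0.013,"y":-0.0353,"z":0,"yaw":0}])

```text
time_s: 17.35
tool_pos: [0.5785, -0.2037, 0.2433]
eef_rot: [180.0, -0.0, 170.8]
force: [0.6, -0.6, 1.3]
opening: 0.0854
```

>>> move_arm(targets=[{"x":0,"y":0,"z":0,"yaw":-0.07},{"x":0,"y":0,"z":0,"yaw":-0.06},{"x":0,"y":0,"z":0,"yaw":0},{"x":0,"y":0,"z":0,"yaw":0}])

```text
time_s: 17.68
tool_pos: [0.5784, -0.2019, 0.2432]
eef_rot: [180.0, -0.0, 178.1]
force: [-0.2, 0.5, -0.4]
opening: 0.0853
```

>>> move_arm(targets=[{"x":-0.0026,"y":0.0005,"z":0.015,"yaw":0},{"x":0,"y":0,"z":0.025,"yaw":0},{"x":0,"y":0,"z":0.025,"yaw":0},{"x":0,"y":0,"z":0.01,"yaw":0},{"x":0,"y":0,"z":0,"yaw":0}])

```text
time_s: 18.1
tool_pos: [0.5798, -0.2003, 0.1661]
eef_rot: [179.9, -0.3, 178.2]
force: [-0.7, -0.0, 1.4]
opening: 0.0851
```

>>> move_arm(targets=[{"x":0,"y":0,"z":0.01,"yaw":0},{"x":0,"y":0,"z":0.009,"yaw":0},{"x":0,"y":0,"z":0.008,"yaw":0},{"x":0,"y":0,"z":0,"yaw":0},{"x":0,"y":0,"z":0,"yaw":0}])

```text
time_s: 18.52
tool_pos: [0.5811, -0.2016, 0.1414]
eef_rot: [180.0, -0.0, 178.2]
force: [0.7, -0.1, 0.6]
opening: 0.0855
```

>>> move_arm(targets=[{"x":0,"y":0,"z":0,"yaw":0},{"x":0,"y":0,"z":0,"yaw":0},{"x":0,"y":0,"z":0,"yaw":0},{"x":0,"y":0,"z":0,"yaw":0},{"x":0,"y":0,"z":0,"yaw":0}], grip=-1)

```text
time_s: 18.93
tool_pos: [0.5816, -0.2016, 0.1423]
eef_rot: [180.0, 0.1, 178.2]
force: [-1.0, 1.7, 5.6]
opening: 0.0485
```

>>> move_arm(targets=[{"x":0,"y":0,"z":0,"yaw":0},{"x":0,"y":0,"z":0,"yaw":0},{"x":0,"y":0,"z":0,"yaw":0}])

```text
time_s: 19.18
tool_pos: [0.5816, -0.2016, 0.1423]
eef_rot: [180.0, 0.1, 178.2]
force: [-1.9, 1.6, 5.5]
opening: 0.0486
```

>>> move_arm(targets=[{"x":0,"y":0,"z":-0.005,"yaw":0},{"x":0,"y":0,"z":-0.015,"yaw":0},{"x":0,"y":0,"z":-0.025,"yaw":0},{"x":0,"y":0,"z":-0.03,"yaw":0},{"x":0,"y":0,"z":-0.03,"yaw":0}])

```text
time_s: 19.6
tool_pos: [0.5799, -0.2012, 0.2464]
eef_rot: [180.0, -0.2, 178.2]
force: [0.7, -0.3, -7.5]
opening: 0.0486
```

>>> move_arm(targets=[{"x":0,"y":0,"z":-0.005,"yaw":0},{"x":0,"y":0,"z":0,"yaw":0},{"x":0,"y":0,"z":0,"yaw":0}])

```text
time_s: 19.85
tool_pos: [0.5804, -0.2012, 0.2499]
eef_rot: [180.0, -0.1, 178.2]
force: [-0.2, 0.5, -8.5]
opening: 0.0489
```

>>> move_arm(targets=[{"x":0,"y":0,"z":0,"yaw":0.065},{"x":0,"y":0,"z":0,"yaw":0.065},{"x":0.007,"y":0.02,"z":0,"yaw":0},{"x":0.007,"y":0.036,"z":0,"yaw":0},{"x":0.007,"y":0.036,"z":0,"yaw":0}])

```text
time_s: 20.27
tool_pos: [0.5733, -0.1076, 0.2487]
eef_rot: [-179.9, -0.3, 170.6]
force: [2.0, 1.3, -8.7]
opening: 0.0484
```

>>> move_arm(targets=[{"x":0.007,"y":0.036,"z":0,"yaw":0},{"x":0.007,"y":0.036,"z":0,"yaw":0},{"x":0.007,"y":0.036,"z":0,"yaw":0},{"x":0.007,"y":0.036,"z":0,"yaw":0},{"x":0.007,"y":0.036,"z":0,"yaw":0}])

```text
time_s: 20.68
tool_pos: [0.5677, 0.0775, 0.2489]
eef_rot: [-179.9, -0.2, 170.8]
force: [0.7, -0.4, -8.3]
opening: 0.0483
```

>>> move_arm(targets=[{"x":0.006,"y":0.036,"z":0,"yaw":0},{"x":0.003,"y":0.032,"z":0,"yaw":0},{"x":0,"y":0.012,"z":0,"yaw":0},{"x":0,"y":0,"z":0,"yaw":0},{"x":0,"y":0,"z":0,"yaw":0}])

```text
time_s: 21.1
tool_pos: [0.572, 0.1572, 0.2488]
eef_rot: [-179.9, -0.2, 170.9]
force: [0.2, -1.8, -7.2]
opening: 0.0484
```

>>> move_arm(targets=[{"x":0.0007,"y":-0.0006,"z":0.02,"yaw":0},{"x":0,"y":0,"z":0.025,"yaw":0},{"x":0,"y":0,"z":0.02,"yaw":0},{"x":0,"y":0,"z":0.015,"yaw":0},{"x":0,"y":0,"z":0.008,"yaw":0}])

```text
time_s: 21.52
tool_pos: [0.5708, 0.1536, 0.1601]
eef_rot: [-179.8, -0.3, 170.7]
force: [-0.0, 0.7, -7.2]
opening: 0.0484
```

>>> move_arm(targets=[{"x":0,"y":0,"z":0.006,"yaw":0},{"x":0,"y":0,"z":0.004,"yaw":0},{"x":0,"y":0,"z":0,"yaw":0},{"x":0,"y":0,"z":0,"yaw":0}])

```text
time_s: 21.85
tool_pos: [0.5731, 0.1556, 0.154]
eef_rot: [180.0, 0.0, 170.8]
force: [-0.2, 0.2, -6.8]
opening: 0.0485
```

>>> move_arm(targets=[{"x":0.002,"y":0.0008,"z":0.003,"yaw":0},{"x":0,"y":0,"z":0.003,"yaw":0},{"x":0,"y":0,"z":0.003,"yaw":0},{"x":0,"y":0,"z":0.0015,"yaw":0},{"x":0,"y":0,"z":0,"yaw":0}])

```text
time_s: 22.27
tool_pos: [0.5706, 0.1569, 0.1426]
eef_rot: [-180.0, -0.0, 170.8]
force: [-0.2, 0.9, -7.0]
opening: 0.0488
```

>>> move_arm(targets=[{"x":0,"y":0,"z":0.0006,"yaw":0},{"x":0,"y":0,"z":0,"yaw":0},{"x":0,"y":0,"z":0,"yaw":0}])

```text
time_s: 22.52
tool_pos: [0.571, 0.1569, 0.1425]
eef_rot: [180.0, 0.0, 170.8]
force: [0.1, 0.2, -7.5]
opening: 0.0488
```

>>> move_arm(targets=[{"x":0,"y":0,"z":0.001,"yaw":0},{"x":0,"y":0,"z":0,"yaw":0},{"x":0,"y":0,"z":0,"yaw":0}])

```text
time_s: 22.77
tool_pos: [0.5711, 0.1569, 0.1423]
eef_rot: [180.0, 0.0, 170.8]
force: [-4.1, -0.7, 6.0]
opening: 0.0483
```

>>> move_arm(targets=[{"x":0,"y":0,"z":0,"yaw":0},{"x":0,"y":0,"z":0,"yaw":0},{"x":0,"y":0,"z":0,"yaw":0},{"x":0,"y":0,"z":0,"yaw":0}], grip=1)

```text
time_s: 23.1
tool_pos: [0.5713, 0.157, 0.1416]
eef_rot: [180.0, 0.0, 170.8]
force: [-0.5, -0.3, -0.4]
opening: 0.0854
```

>>> move_arm(targets=[{"x":0,"y":0,"z":-0.01,"yaw":0},{"x":0,"y":0,"z":-0.025,"yaw":0},{"x":0,"y":0,"z":-0.03,"yaw":0},{"x":0,"y":0,"z":-0.03,"yaw":0},{"x":0,"y":0,"z":-0.01,"yaw":0}])

```text
time_s: 23.52
tool_pos: [0.5728, 0.157, 0.2516]
eef_rot: [179.8, 0.3, 170.8]
force: [0.3, -0.4, 1.1]
opening: 0.0853
```

>>> move_arm(targets=[{"x":-0.013,"y":-0.0345,"z":0,"yaw":0},{"x":-0.013,"y":-0.0345,"z":0,"yaw":0},{"x":-0.013,"y":-0.0345,"z":0,"yaw":0},{"x":-0.013,"y":-0.0345,"z":0,"yaw":0},{"x":-0.013,"y":-0.0345,"z":0,"yaw":0}])

```text
time_s: 23.93
tool_pos: [0.6075, -0.0255, 0.2471]
eef_rot: [180.0, 0.0, 170.8]
force: [0.3, -0.4, -0.2]
opening: 0.0855
```

>>> move_arm(targets=[{"x":-0.013,"y":-0.0345,"z":0,"yaw":0},{"x":-0.013,"y":-0.0345,"z":0,"yaw":0},{"x":-0.013,"y":-0.0345,"z":0,"yaw":0},{"x":-0.013,"y":-0.0345,"z":0,"yaw":0},{"x":-0.013,"y":-0.0345,"z":0,"yaw":0}])

```text
time_s: 24.35
tool_pos: [0.6441, -0.2063, 0.2469]
eef_rot: [180.0, 0.0, 170.8]
force: [0.9, 0.7, 0.4]
opening: 0.0853
```

>>> move_arm(targets=[{"x":0,"y":0,"z":0,"yaw":-0.07},{"x":0,"y":0,"z":0,"yaw":-0.06},{"x":0,"y":0,"z":0,"yaw":0},{"x":0,"y":0,"z":0,"yaw":0}])

```text
time_s: 24.68
tool_pos: [0.6439, -0.2043, 0.2466]
eef_rot: [180.0, 0.0, 178.1]
force: [0.4, 0.4, 0.0]
opening: 0.0852
```

```bash
python3 - <<'E'
from h import *
o=env.get_obs(); print({k:np.round(o[k],4).tolist() for k in("time_s","tool_pos","eef_rot","joint_positions")})
img,dep,cal=look("wrist","w4.png")
W=rack("wrist",dep,cal,-.26,-.14)
for a,b in((.113,.14),(.118,.136)): print(circ(W,a,b,.024,np.array([.646,-.2034])))
E
```

```text
{'time_s': 24.6833, 'tool_pos': [0.6439, -0.2043, 0.2466], 'eef_rot': [179.979, 0.011, 178.1321], 'joint_positions': [-1.6876, 30.8601, 23.7753, 83.8756, -12.9158, 67.964, 112.0761]}
(array([ 0.64589953, -0.20326435]), 303, np.float64(0.00026376478247277184))
(array([ 0.64588515, -0.20326737]), 256, np.float64(0.0002735734015058634))
```

View pics/w4.png

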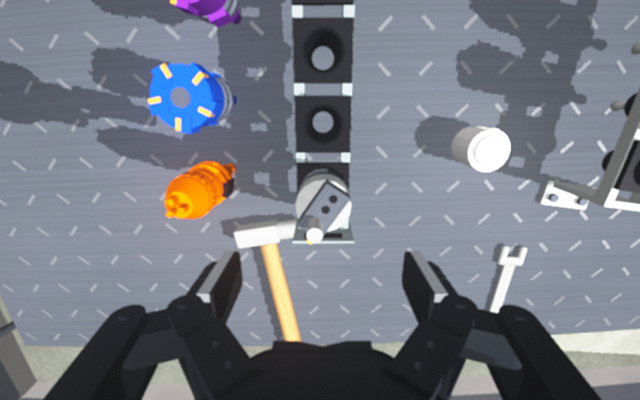

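Only the boring head is left in the carry rack (at (323,205) px). It is clear of the orange look-alike at (200,190) and the hammer.

>>> move_arm(targets=[{"x":-0.002,"y":0.001,"z":0.015,"yaw":0},{"x":0,"y":0,"z":0.025,"yaw":0},{"x":0,"y":0,"z":0.025,"yaw":0},{"x":0,"y":0,"z":0.015,"yaw":0},{"x":0,"y":0,"z":0.005,"yaw":0}])

```text
time_s: 25.15
tool_pos: [0.6447, -0.202, 0.1587]
eef_rot: [179.9, -0.2, 178.2]
force: [-0.5, -0.1, -0.3]
opening: 0.0852
```

>>> move_arm(targets=[{"x":0,"y":0,"z":0.01,"yaw":0},{"x":0,"y":0,"z":0.01,"yaw":0},{"x":0,"y":0,"z":0.0075,"yaw":0},{"x":0,"y":0,"z":0,"yaw":0},{"x":0,"y":0,"z":0,"yaw":0}])

```text
time_s: 25.57
tool_pos: [0.646, -0.2035, 0.1339]
eef_rot: [180.0, -0.0, 178.2]
force: [-0.2, -0.7, 0.2]
opening: 0.0852
```

>>> move_arm(targets=[{"x":0,"y":0,"z":0,"yaw":0},{"x":0,"y":0,"z":0,"yaw":0},{"x":0,"y":0,"z":0,"yaw":0},{"x":0,"y":0,"z":0,"yaw":0},{"x":0,"y":0,"z":0,"yaw":0}], grip=-1)

```text
time_s: 25.98
tool_pos: [0.6463, -0.2036, 0.1349]
eef_rot: [180.0, 0.1, 178.2]
force: [-0.5, 1.5, 4.8]
opening: 0.0462
```

>>> move_arm(targets=[{"x":0,"y":0,"z":0,"yaw":0},{"x":0,"y":0,"z":0,"yaw":0},{"x":0,"y":0,"z":0,"yaw":0}])

```text
time_s: 26.23
tool_pos: [0.6463, -0.2035, 0.1349]
eef_rot: [180.0, 0.1, 178.2]
force: [-1.0, 1.0, 5.6]
opening: 0.0463
```

>>> move_arm(targets=[{"x":0,"y":0,"z":-0.005,"yaw":0},{"x":0,"y":0,"z":-0.015,"yaw":0},{"x":0,"y":0,"z":-0.025,"yaw":0},{"x":0,"y":0,"z":-0.03,"yaw":0},{"x":0,"y":0,"z":-0.03,"yaw":0}])

```text
time_s: 26.65
tool_pos: [0.6449, -0.2032, 0.2389]
eef_rot: [180.0, -0.2, 178.2]
force: [1.8, -0.1, -5.1]
opening: 0.0461
```

>>> move_arm(targets=[{"x":0,"y":0,"z":-0.005,"yaw":0},{"x":0,"y":0,"z":0,"yaw":0},{"x":0,"y":0,"z":0,"yaw":0}])

```text
time_s: 26.9
tool_pos: [0.6452, -0.2032, 0.2426]
eef_rot: [180.0, -0.1, 178.2]
force: [-0.2, -0.5, -6.4]
opening: 0.0457
```

>>> move_arm(targets=[{"x":0,"y":0,"z":0,"yaw":0.065},{"x":0,"y":0,"z":0,"yaw":0.065},{"x":0.007,"y":0.02,"z":0,"yaw":0},{"x":0.007,"y":0.036,"z":0,"yaw":0},{"x":0.007,"y":0.036,"z":0,"yaw":0}])

```text
time_s: 27.32
tool_pos: [0.6381, -0.1098, 0.241]
eef_rot: [-179.9, -0.2, 170.6]
force: [1.0, 1.1, -5.7]
opening: 0.046
```

>>> move_arm(targets=[{"x":0.007,"y":0.036,"z":0,"yaw":0},{"x":0.007,"y":0.036,"z":0,"yaw":0},{"x":0.007,"y":0.036,"z":0,"yaw":0},{"x":0.007,"y":0.036,"z":0,"yaw":0},{"x":0.007,"y":0.036,"z":0,"yaw":0}])

```text
time_s: 27.73
tool_pos: [0.6325, 0.0757, 0.2412]
eef_rot: [-179.9, -0.2, 170.8]
force: [0.3, 0.9, -5.8]
opening: 0.0461
```

>>> move_arm(targets=[{"x":0.006,"y":0.034,"z":0,"yaw":0},{"x":0.003,"y":0.027,"z":0,"yaw":0},{"x":0,"y":0.01,"z":0,"yaw":0},{"x":0,"y":0,"z":0,"yaw":0},{"x":0,"y":0,"z":0,"yaw":0}])

```text
time_s: 28.15
tool_pos: [0.6355, 0.1457, 0.2415]
eef_rot: [-179.9, -0.2, 170.9]
force: [0.1, -0.1, -6.2]
opening: 0.0463
```

>>> move_arm(targets=[{"x":0.0012,"y":0.0013,"z":0.02,"yaw":0},{"x":0,"y":0,"z":0.025,"yaw":0},{"x":0,"y":0,"z":0.02,"yaw":0},{"x":0,"y":0,"z":0.015,"yaw":0},{"x":0,"y":0,"z":0.008,"yaw":0}])

```text
time_s: 28.57
tool_pos: [0.634, 0.1443, 0.1527]
eef_rot: [-179.8, -0.2, 170.6]
force: [0.1, 0.4, -5.2]
opening: 0.0465
```

>>> move_arm(targets=[{"x":0,"y":0,"z":0.006,"yaw":0},{"x":0,"y":0,"z":0.004,"yaw":0},{"x":0,"y":0,"z":0,"yaw":0},{"x":0,"y":0,"z":0,"yaw":0}])

```text
time_s: 28.9
tool_pos: [0.6362, 0.1466, 0.1465]
eef_rot: [180.0, 0.0, 170.8]
force: [0.0, -0.7, -4.6]
opening: 0.0462
```

>>> move_arm(targets=[{"x":0.0008,"y":-0.0002,"z":0.003,"yaw":0},{"x":0,"y":0,"z":0.003,"yaw":0},{"x":0,"y":0,"z":0.003,"yaw":0},{"x":0,"y":0,"z":0.0015,"yaw":0},{"x":0,"y":0,"z":0,"yaw":0}])

```text
time_s: 29.32
tool_pos: [0.6348, 0.1469, 0.1352]
eef_rot: [-180.0, -0.0, 170.8]
force: [-0.4, 0.2, -6.2]
opening: 0.046
```

>>> move_arm(targets=[{"x":0,"y":0,"z":0.001,"yaw":0},{"x":0,"y":0,"z":0,"yaw":0},{"x":0,"y":0,"z":0,"yaw":0}])

```text
time_s: 29.57
tool_pos: [0.635, 0.1469, 0.1349]
eef_rot: [180.0, 0.0, 170.8]
force: [-2.3, 0.0, 0.9]
opening: 0.0465
```

>>> move_arm(targets=[{"x":0,"y":0,"z":0.0005,"yaw":0},{"x":0,"y":0,"z":0,"yaw":0},{"x":0,"y":0,"z":0,"yaw":0}])

```text
time_s: 29.82
tool_pos: [0.6351, 0.1469, 0.1349]
eef_rot: [180.0, 0.0, 170.8]
force: [-4.8, -0.7, 6.2]
opening: 0.0459
```

>>> move_arm(targets=[{"x":0,"y":0,"z":0,"yaw":0},{"x":0,"y":0,"z":0,"yaw":0},{"x":0,"y":0,"z":0,"yaw":0},{"x":0,"y":0,"z":0,"yaw":0}], grip=1)

```text
time_s: 30.15
tool_pos: [0.6353, 0.1469, 0.134]
eef_rot: [180.0, 0.0, 170.8]
force: [0.9, 0.9, 0.4]
opening: 0.0855
```

>>> move_arm(targets=[{"x":0,"y":0,"z":-0.01,"yaw":0},{"x":0,"y":0,"z":-0.025,"yaw":0},{"x":0,"y":0,"z":-0.03,"yaw":0},{"x":0,"y":0,"z":-0.03,"yaw":0},{"x":0,"y":0,"z":-0.02,"yaw":0}])

```text
time_s: 30.57
tool_pos: [0.6359, 0.1466, 0.2528]
eef_rot: [179.9, 0.2, 170.8]
force: [1.2, 0.4, 0.7]
opening: 0.0856
```

>>> move_arm(targets=[{"x":0,"y":0,"z":-0.03,"yaw":0},{"x":0,"y":-0.03,"z":0,"yaw":0},{"x":0,"y":-0.03,"z":0,"yaw":0},{"x":0,"y":-0.03,"z":0,"yaw":0},{"x":0,"y":-0.03,"z":0,"yaw":0}])

```text
time_s: 30.98
tool_pos: [0.6155, 0.0271, 0.28]
eef_rot: [180.0, 0.1, 170.8]
force: [0.4, -0.5, -0.9]
opening: 0.0854
```

```bash
python3 - <<'E'
from h import *
o=env.get_obs(); print({k:np.round(o[k],4).tolist() for k in("time_s","tool_pos","force")})
for cam in("top","scene","wrist"):
  img,dep,cal,W=millrack(cam,cam+"9.png")
  for k,(n,r,a,b) in enumerate([("collet",.0175,.125,.15),("drill",.0205,.118,.145),("face",.025,.12,.15),("boring",.024,.115,.138)]):
    c=np.array([.4425,.1776])+.065*k*np.array([.9871,-.16]); d=np.hypot(*(W[:,:2]-c).T)
    f=W[d<.027];f=f[(f[:,2]>.1)&(f[:,2]<.116)]
    q=circ(W,a,b,r,c); print(n,np.round((q[0]-c)*1000,1),q[1],"flange",np.round(np.median(f[:,2]),4),len(f),"top",np.round(np.percentile(W[d<.02][:,2],99),3))
  W=rack(cam,dep,cal,-.06,.04); s=W[(W[:,2]>.04)&(W[:,2]<.06)&(abs(W[:,0]-.618)<.06)]
  if len(s): print("setter",np.round((s.min(0)+s.max(0))/2,3))
E
```

```text
{'time_s': 30.9833, 'tool_pos': [0.6155, 0.0271, 0.28], 'force': [0.4205, -0.5478, -0.8628]}
0 ((0.0, 0.0), (0.0, 0.0), 0.0)
collet [0. 0.] 0 flange nan 0 top 0.002
drill [0. 0.] 0 flange nan 0 top 0.002
face [0. 0.] 0 flange nan 0 top 0.003
boring [0. 0.] 0 flange nan 0 top 0.002
setter [ 0.618 -0.009  0.047]
583 ((541.9049072265625, 162.97299194335938), (55.762184143066406, 290.4801025390625), 81.04058074951172)
collet [ 1.7 -0.3] 155 flange 0.1088 77 top 0.177
drill [1.3 0.9] 123 flange 0.1082 24 top 0.178
face [2.1 1.1] 199 flange 0.1085 64 top 0.158
boring [1.1 0.8] 176 flange 0.1078 80 top 0.178
setter [ 0.621 -0.009  0.047]
3627 ((569.9505004882812, 156.91586303710938), (56.63763427734375, 227.33367919921875), 80.5360107421875)
collet [0. 0.] 0 flange 0.1069 97 top 0.003
drill [-0.1  0.2] 589 flange 0.1104 476 top 0.179
face [-0.3  0.1] 459 flange 0.11 259 top 0.159
boring [-0.5  1.1] 407 flange 0.1091 145 top 0.179
setter [ 0.618 -0.009  0.047]
  return _methods._mean(a, axis=axis, dtype=dtype,
  ret = ret.dtype.type(ret / rcount)
```

View pics/scene9.png

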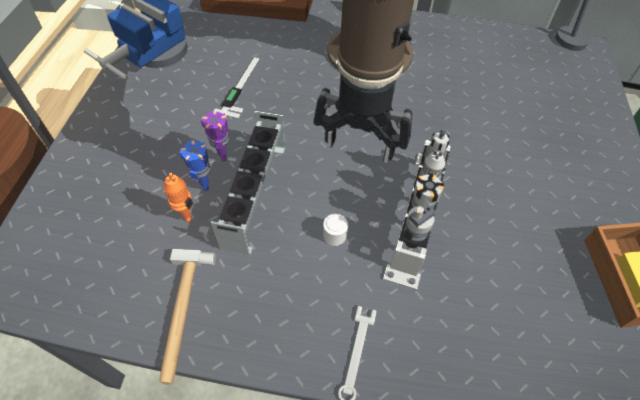

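The scene picture shows all four holders upright in the mill rack, from (438,140) to (420,220) px. The carry rack is empty and the setter at (335,229) hasn't moved. Handing in.

```bash
python3 -c "
from workcell import ticket
print(ticket.sign_off())"
```

```text
the job is handed in; nothing more can be done
None
```

I moved all four holders into the mill rack in their original order, counted from the robot: collet chuck, drill chuck, face mill, boring head. I lowered each one until the wrist force showed it had touched the rim, then released it. The job was handed in at about 31 s, and no verdict was reported.

**Last checks:**
- **Position:** all four stand upright, within about 2 mm of their pocket centres. Flange tops measured about 108–111 mm against 110 mm nominal.
- **Height setter:** it measured in the same place as at the start.
- **Gripper:** it was open and clear of everything, with wrist force near zero.

**Disagreements and gaps:**
- **Top camera:** the arm blocked its view of the mill rack, so it gave no reading on the holders in the last look.
- **Collet chuck:** it was largely out of the wrist camera's view in the last look, so that camera gave no valid reading on it. Its position rests on the scene camera and an earlier close look, which put the flange at 110.6 mm.
- **Scene camera:** it reads 1–4 mm farther along x than the wrist camera. I put this down to calibration bias, and it is well inside the 8 mm tolerance.

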